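# Check returned shaft collars on the row gauge

### The arm

A 6-joint arm with a two-finger parallel gripper is mounted at the origin on the work surface. World frame = base frame: x ahead of the robot, y to its left, z up, the work surface at z = 0. Lengths are in m, angles in degrees, forces in N, time in s.
With the tool pointing down it reaches from about 0.25 to 0.725 m from the base axis. Payload 9.7 kg.
Tool frame: the origin (TCP) lies midway between the tips of the shut fingers; the grasp point (between the pads) lies bot.hold_point_z behind it (bot.hold_point_z is the distance from the TCP to the grasp point, in m); z points along the fingers, y is the line along which they close (so a half turn about z gives the same grasp; the last joint's range is limited). The gripper opens to 85 mm and grips with 20 to 120 N. Pads are 22 mm wide; open, the fingers measure 114 mm over their backs; the gripper's body (76 mm by 85 mm) begins 54 mm behind the grasp point. The pads swing forward as they close: fully open they stand 13 mm farther back than shut.
Start: joints at [0, 4.979, 10.078, 95.1, 0, 90], TCP at [0.55, -0, 0.231] pointing down, gripper open.
Joint ranges: [-179.16, 179.16], [-48.56, 103.87], [-65.8, 70.77], [-126.05, 130.52], [-82.76, 87.17], [-180, 180]. Speed limits (degrees/s): [127.2, 127.2, 147.25, 180, 180, 180].

### API

Orientations are given as [roll, pitch, yaw] about the fixed x, y, z axes, in that order (R = Rz(yaw) Ry(pitch) Rx(roll)).
In Python, from workcell import bot, camera, camera_model, ticket gives the robot as it stands.
- The arm moves only by the tool send_rows, never from a script. Its argument "targets" is text: rows parted by semicolons, each of 5 numbers parted by spaces: the shift along the tool's x, y, z in mm, then the turn about the tool's z in degrees, then the closure in counts, from 0 (fully open) to 255 (shut). A call has 1 to 20 rows; each row is the pose to reach, as a shift and turn from the pose commanded when the call began, along the tool's axes at that moment; what a row does not reach only later rows make up. A row lasts 1/8 s, in which the tool goes at most 62.5 mm and 10.7 degrees, less where a joint would pass 70% of its speed; a pose out of reach is approached as far as the arm can. A call with a gripper value outside its range is refused whole. The fingers move at their own pace and stop on an object; "newtons" is the grip in N (left out, the last holds). Time passes only in rows, so rows that repeat a pose let the fingers close. It gives the time, the measured TCP pose, the force, the opening and the grip force at its end, in the units of the state.
- bot.get_obs(): the state, without advancing time (a new reading comes with each control period).
- camera(name): name is "scene" or "side" or "wrist"; returns the picture (384x512x3 uint8, blue, green, red); there is no depth.
- camera_model(name): a dict with "K" (3x3 intrinsics, pixels), "pose" (4x4, takes a point from camera to world coordinates); the wrist camera has in their place "T_tool_cam" (4x4, takes a point from camera to tool coordinates, whose origin is the TCP and whose axes are the flange's). Camera axes: x right, y down, z forward; pixel columns grow to the right and rows downward; lengths in m; the calibration is good to about 2 mm. A picture is of the moment at which its call begins: read the wrist's pose just before it. camera_model takes no time and is no camera call.
- ticket.job_done(): hands the job in; it is judged then, once.
The state is a dict: "time": time; "q": joint angles; "qd": joint speeds; "joint_efforts": joint torques, N m; "ee_pos": TCP position; "tcp_rot": TCP orientation; "wrist_force": force on the tool from outside, world axes, zero at the start; "torque": the same for the moment, N m; "opening": finger opening in m; "grasp_force": force on a finger pad.
Only numpy, scipy, OpenCV 4.12 (cv2) and the standard library are available. Lean on these libraries where they do the work, as an engineer would, in place of code of your own. Each camera call takes 0.05 s, during which the arm holds its last target. There are 200 camera calls.

### The job

Check the returned shaft collars on the counter's row gauge: free the clamp knob, slide the measuring head well back, lay every collar on the counter flat in one unbroken row in the channel against the end stop, close the head snugly on the row and turn the knob fully tight; then take a reading by sliding the little flush switch in the head's slot all the way on for a moment. After that slide the switch all the way off again, and then free the knob, slide the head well back again and move all the collars into the low red tray on the left. A collar may get knocked aside along the way, so put it right, and leave the other things on the counter where they are.

Things in the scene. Friction and masses are not known exactly. Their poses are not given: they have to be found in the camera images.
- collar1: A plain steel shaft collar lying flat: a disc 36 mm in diameter and 18 mm high with a dark bore (treat it as solid), about 110 g. Origin at the centre of its underside. In a given run two to four of the collars are there; absent ones read None.
- collar2: A plain steel shaft collar lying flat: a disc 36 mm in diameter and 18 mm high with a dark bore (treat it as solid), about 110 g. Origin at the centre of its underside. In a given run two to four of the collars are there; absent ones read None.
- collar3: A plain steel shaft collar lying flat: a disc 36 mm in diameter and 18 mm high with a dark bore (treat it as solid), about 110 g. Origin at the centre of its underside. In a given run two to four of the collars are there; absent ones read None.
- collar4: A plain steel shaft collar lying flat: a disc 36 mm in diameter and 18 mm high with a dark bore (treat it as solid), about 110 g. Origin at the centre of its underside. In a given run two to four of the collars are there; absent ones read None.
- gauge: The row gauge, fixed to the counter: an aluminium bed 104 mm wide (its x, roughly away from the robot), 320 mm long (its y), 12 mm thick; origin at the centre of its underside, z up. Along its middle (x = 0) runs a channel 40 mm wide between two rails 4 mm wide and 3 mm high; collars lie in it on the bed, undersides at z = 12 mm. Dark end stop at the +y end, head at the -y side of it.
- row_start (a point): Middle of the end stop's face at bed level (gauge frame 0, +140, 12 mm); axes as the gauge's. The stop is 80 mm wide, its top 48 mm above the counter. The row starts here and runs towards gauge -y: in a tight row the first collar's centre is 18 mm from the face, the next ones follow every 36 mm.
- head (a joint): Opening of the gauge in m: from the end stop's face to the head's flat jaw face, 0 (shut) to 0.185 (stop); grows as the head moves towards gauge -y. Starts at 0.02 to 0.055, clamped. With the clamp free it moves with about 2 N and stays where left; clamped it does not give to a light push. It can be moved by holding the clamp knob. Four collars take up 0.144.
- jaw (a point): Middle of the head's jaw face, 30 mm above the counter, axes as the gauge's; the head is a grey block 102 mm wide (x) that reaches 104 mm back from this face towards -y; its flat top panel is 54 mm above the counter.
- clamp (a joint): Clamp knob on the head's top, in rad: 0 = tight (as at the start, bar parallel to the gauge's x), 1.3 = stop, fully free; it grows as the knob turns clockwise seen from above. It grips below about 0.45 and is clearly free above 0.8; turning takes less than 0.2 N m and the knob stays where it is left.
- clamp_grip (a point): On the knob's vertical axis, 76 mm above the counter, at the height to grip it, 79 mm behind the jaw face (towards gauge -y). The knob is a disc 40 mm across and 8 mm high on the panel with an upright bar grip on it, 40 mm long, 14 mm thick, from 62 to 86 mm above the counter. Its x axis runs along the bar and turns with it.
- nub (a joint): Slide switch in m: 0 = off (as at the start), 0.010 = stop, fully on; it grows as it moves towards gauge +x. It needs about 1.5 N and stays where it is left.
- nub_top (a point): Centre of the switch's top. The switch is a small white block, 8 mm along its travel (x), 14 mm wide (y), 6 mm high; its top is flush with the panel, 54 mm above the counter, 35 mm behind the jaw face. Its centre lies 5 mm to -x of the gauge's middle line when off, 5 mm to +x when on.
- slot (a point): Centre, at panel height, of the recessed slot (dark floor) in which the switch slides: 88 mm long (gauge x, 44 mm either side of the gauge's middle line), 28 mm wide (y), 6 mm deep (floor 48 mm above the counter). 35 mm of it is free on the -x side of the switch when off, and on its +x side when on, where a fingertip or two closed fingers can enter and push. Axes as the gauge's.
- tray: Low open red tray, fixed, left of the gauge: outside 120 mm (its x) by 160 mm (its y), walls 4 mm thick, rim 33 mm above the counter, floor about 4 mm thick; origin at the centre of its underside.
- carton: Bystander: small cardboard carton 50 x 26 x 50 mm standing among the collars; origin under its centre.
- tape: Bystander: yellow tape measure 60 x 34 x 58 mm standing among the collars; origin under its centre.
- driver: Bystander: screwdriver lying to the left.
- bolt: Bystander: large hex bolt standing on its head, 36 mm across, 82 mm high, to the right.
- oil: Bystander: small oil bottle, 50 mm across, 130 mm high, to the left.
- spanner: Bystander: spanner lying to the right.
Not all that is in view belongs to the job. Of the things that look like the tray, take the one that is farthest to the robot's left at the start.

How it is judged:
By the outcome, as a careful person would: the job done as asked, in the order asked, and still so for the second after the job is handed in, with the robot touching nothing.
Of collar1, collar2, collar3, collar4 only 2 to 4 are there at a start; the rules pass over those that are not, and their reading is None.
At some moment in a run one of collar1, collar2, collar3, collar4 may be knocked a few centimetres aside while the robot is not near it.
It also fails if it takes over 210 s, if anything falls off the work surface, if the arm or the gripper's body presses on something with over 40 N, if the wrist force passes 120 N, or if a joint passes its speed limit or range.

## Working session

There is one attempt and no reset: what is moved stays moved. The work goes in short steps, Python scripts to look and compute and a tool call to move; the robot and the scene stay as the last step left them, time stands still between calls to the robot, and variables do not carry over. Pictures are saved under pics/ and viewed, at most 14 in all, crops included, and the job is handed in when it is done.

Besides the shell and the picture viewer there is one more tool, called after "Request:" by a JSON object that holds its "name" and its "arguments", one argument or row to a line. send_rows: Moves the arm, as the interface text tells. Its arguments: {"type":"object","properties":{"targets":{"type":"string"},"newtons":{"type":"number"}},"required":["targets"]}

```bash
mkdir -p pics; ls
python3 - <<'E'
from workcell import bot, camera, camera_model, ticket
import cv2
o=bot.get_obs(); print({k:o[k] for k in('time','ee_pos','tcp_rot','opening','wrist_force')}, bot.hold_point_z)
for n in('scene','side','wrist'):
    cv2.imwrite(f'pics/{n}0.png',camera(n)); print(n,camera_model(n))
E
```

```text
pics
{'time': 0.0, 'ee_pos': array([ 5.49762957e-01, -6.88275932e-06,  2.30580732e-01]), 'tcp_rot': array([-1.79922529e+02, -3.94582724e-04,  8.99978554e+01]), 'opening': 0.08525526828746852, 'wrist_force': array([0.0968519 , 0.84125534, 0.33200524])} 0.0187
scene {'K': array([[468.46719201,   0.        , 255.50800102],
       [  0.        , 468.46719201, 194.51263694],
       [  0.        ,   0.        ,   1.        ]]), 'pose': array([[ 0.80163961,  0.38686935, -0.45574779,  1.10736456],
       [ 0.59760947, -0.49897994,  0.62760014, -0.8749399 ],
       [ 0.01539026, -0.77546832, -0.63119887,  0.95485558],
       [ 0.        ,  0.        ,  0.        ,  1.        ]])}
side {'K': array([[378.25136658,   0.        , 254.2028787 ],
       [  0.        , 378.25136658, 193.95622264],
       [  0.        ,   0.        ,   1.        ]]), 'pose': array([[-0.99377023, -0.07107238,  0.08584552,  0.37377005],
       [-0.11097024,  0.70229684, -0.70318188,  0.81630731],
       [-0.01031223, -0.70832751, -0.70580861,  0.89001368],
       [ 0.        ,  0.        ,  0.        ,  1.        ]])}
wrist {'K': array([[277.48516893,   0.        , 255.17096509],
       [  0.        , 277.48516893, 189.18255685],
       [  0.        ,   0.        ,   1.        ]]), 'T_tool_cam': array([[-3.44577532e-04, -9.64107489e-01, -2.65512017e-01,
         6.62259276e-02],
       [ 9.99999916e-01, -2.73687173e-04, -3.03992455e-04,
        -8.96031783e-04],
       [ 2.20414169e-04, -2.65512100e-01,  9.64107502e-01,
        -1.43336133e-01],
       [ 0.00000000e+00,  0.00000000e+00,  0.00000000e+00,
         1.00000000e+00]])}
```

```bash
python3 -c "
import cv2
for n in('scene0','side0'): cv2.imwrite(f'pics/{n}b.png',cv2.resize(cv2.imread(f'pics/{n}.png'),(800,600),interpolation=cv2.INTER_CUBIC))"
```

```text
(no output)
```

View pics/scene0b.png

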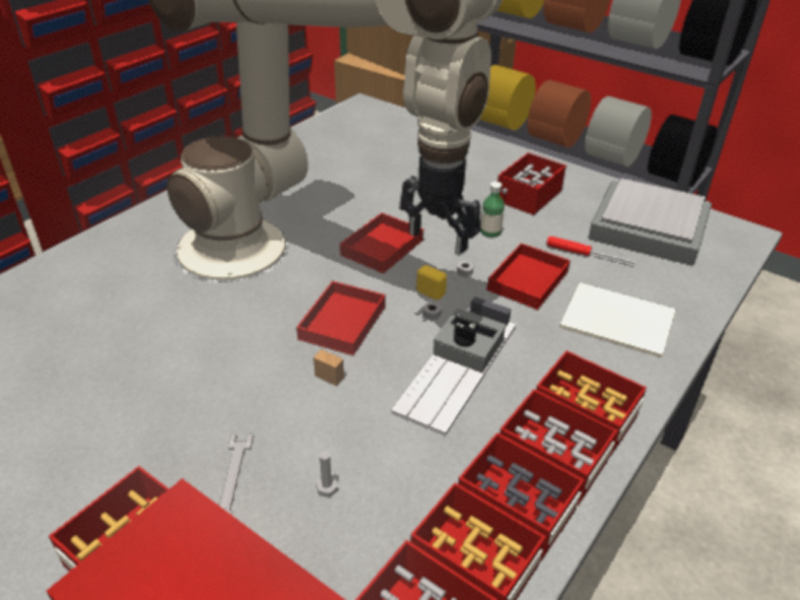

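View pics/side0b.png

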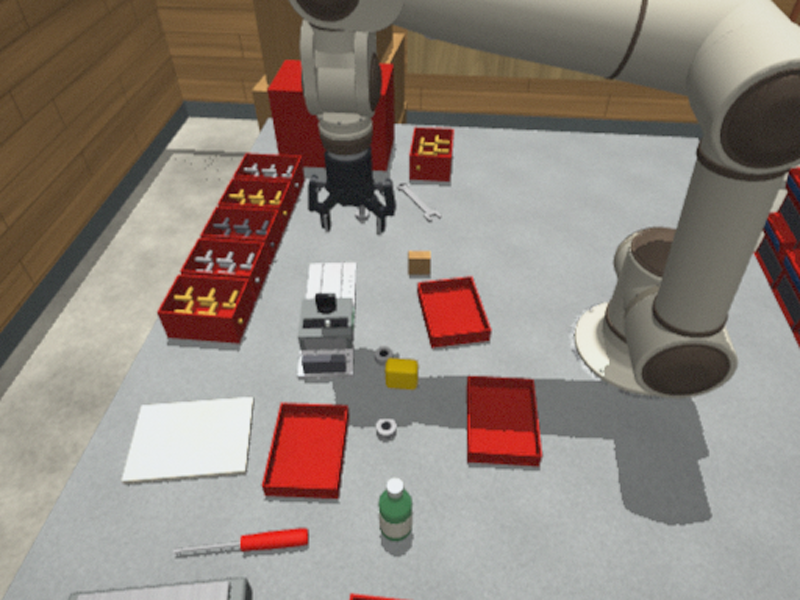

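The scene shows two collars: side (384,354) and (386,428). There are three red trays: side (307,450), (503,420) and (453,310). The gauge is at (328,320), with its stop nearest this camera. Next I'll compute positions.

```bash
cat > h.py <<'E'
from workcell import bot, camera, camera_model, ticket
import cv2, numpy as np
from scipy.spatial.transform import Rotation as R
def pose(n):
    m=camera_model(n)
    if n!='wrist': return m['K'],m['pose']
    o=bot.get_obs(); T=np.eye(4); T[:3,:3]=R.from_euler('xyz',o['tcp_rot'],degrees=True).as_matrix(); T[:3,3]=o['ee_pos']
    return m['K'],T@m['T_tool_cam']
def ray(n,u,v,z,s=1,KP=None):
    K,P=KP or pose(n); d=P[:3,:3]@np.linalg.inv(K)@[u/s,v/s,1]; return (P[:3,3]+d*(z-P[2,3])/d[2]).round(4)
def proj(n,p,s=1):
    K,P=pose(n); c=K@(P[:3,:3].T@(np.array(p)-P[:3,3])); return (c[:2]/c[2]*s).round(1)
def shot(n,name,crop=None,s=2):
    im=camera(n); cv2.imwrite('pics/raw_'+name,im)
    if crop: x0,y0,x1,y1=crop; im=im[y0:y1,x0:x1]
    cv2.imwrite('pics/'+name,cv2.resize(im,None,fx=s,fy=s,interpolation=cv2.INTER_CUBIC)); return im
E
python3 - <<'E'
from h import *
s=1.5625
for n,l in {'side':[('trayA',307,450,.02),('trayB',503,420,.02),('trayC',453,310,.02),('col1',384,354,.018),('col2',386,428,.018),('knob',325,299,.086),('stoptop',324,356,.048),('tape',402,368,.03),('carton',419,262,.03)],
 'scene':[('trayA',529,276,.02),('trayB',382,242,.02),('trayC',341,317,.02),('col1',431,310,.018),('col2',465,267,.018),('knob',465,318,.086),('stoptop',490,308,.048),('bedcorner',447,431,.012),('bedcorner2',393,410,.012),('bedcorn3',516,322,.012)]}.items():
    for a,u,v,z in l: print(n,a,ray(n,u,v,z,s))
im=cv2.imread('pics/raw_x.png') if 0 else None
a=cv2.imread('pics/side0.png')[155:330,155:355]; b=cv2.imread('pics/scene0.png')[120:290,180:380]
cv2.imwrite('pics/crops.png',np.hstack([cv2.resize(a,(400,350),interpolation=2),cv2.resize(b,(400,350),interpolation=2)]))
E
```

```text
side trayA [0.591  0.3107 0.02  ]
side trayB [0.2649 0.2169 0.02  ]
side trayC [ 0.363  -0.0419  0.02  ]
side col1 [0.4897 0.0881 0.018 ]
side col2 [0.4652 0.2529 0.018 ]
side knob [0.6125 0.0183 0.086 ]
side stoptop [0.5958 0.1294 0.048 ]
side tape [0.4505 0.1284 0.03  ]
side carton [ 0.4446 -0.1734  0.03  ]
scene trayA [0.5948 0.2998 0.02  ]
scene trayB [0.2693 0.2082 0.02  ]
scene trayC [ 0.3659 -0.0488  0.02  ]
scene col1 [0.4929 0.0802 0.018 ]
scene col2 [0.4678 0.2455 0.018 ]
scene knob [0.6003 0.0303 0.086 ]
scene stoptop [0.6004 0.1254 0.048 ]
scene bedcorner [ 0.6928 -0.16    0.012 ]
scene bedcorner2 [ 0.592  -0.1774  0.012 ]
scene bedcorn3 [0.6441 0.1592 0.012 ]
```

View pics/crops.png

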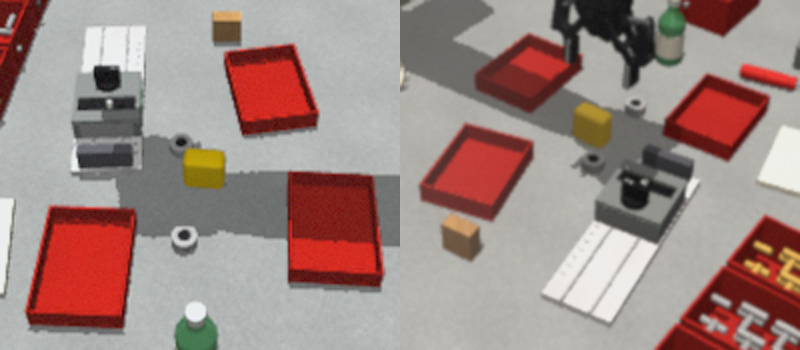

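The left tray is A at (0.593, 0.305): of the three look-alikes, A/B/C have y≈0.305/0.21/−0.045, so A is farthest left, and the crop confirms it's a low open tray. Gauge yaw is about 9°, with its centre near (0.618, −0.009). Next I'll check the wrist view.

```bash
python3 -c "
import cv2
cv2.imwrite('pics/w0.png',cv2.resize(cv2.imread('pics/wrist0.png'),(800,600),interpolation=2))"
```

```text
(no output)
```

View pics/w0.png

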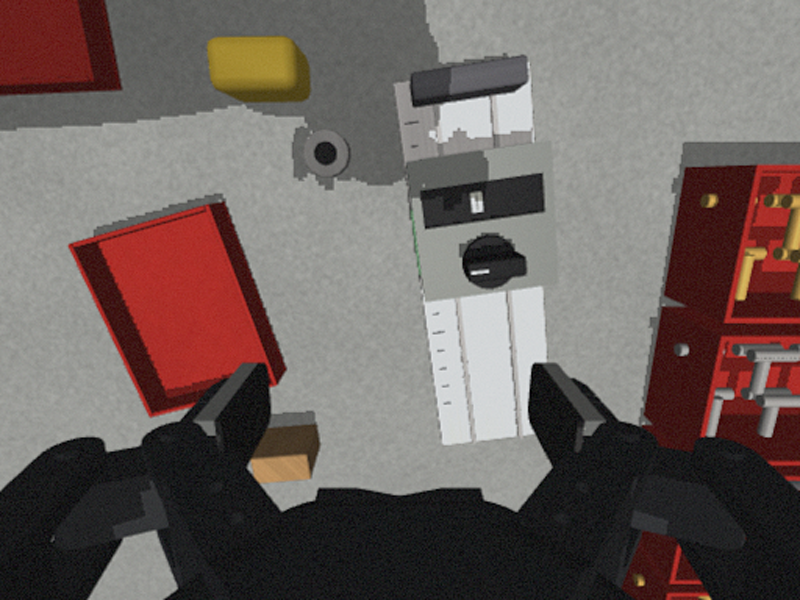

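The wrist view shows the bed corners at (443,444), (548,432) and (398,84), the head top from (409,163)/(551,142) to (427,300)/(556,285), the knob at ~(495,263), the collar at (325,153) and the stop top's front edge.

Run:
```python
from h import *
s=1.5625
for a,u,v,z in [('bl',443,444,.012),('br',548,432,.012),('tl',398,84,.012),('jl',409,163,.054),('jr',551,142,.054),('hl',427,300,.054),('hr',556,285,.054),('slot',482,200,.051),('nub',477,203,.054),('disc',490,262,.06),('bar',497,262,.086),('stopfl',412,104,.048),('stopfr',527,86,.048),('col',325,153,.018),('traycornerTop',70,244,.033)]: print(a,ray('wrist',u,v,z,s))
print(bot.get_obs()['q'])
```

```text
bl [ 0.5909 -0.1807  0.012 ]
br [ 0.6901 -0.1676  0.012 ]
tl [0.5481 0.1341 0.012 ]
jl [0.5559 0.0752 0.054 ]
jr [0.6549 0.0892 0.054 ]
hl [ 0.5704 -0.0254  0.054 ]
hr [ 0.6682 -0.0136  0.054 ]
slot [0.6093 0.0495 0.051 ]
nub [0.6053 0.0475 0.054 ]
disc [0.6158 0.0053 0.06  ]
bar [0.615  0.0104 0.086 ]
stopfl [0.5579 0.1146 0.048 ]
stopfr [0.637 0.126 0.048]
col [0.491  0.0837 0.018 ]
traycornerTop [0.2887 0.0146 0.033 ]
[ 7.82137988e-04  5.00533645e+00  1.00443595e+01  9.50999414e+01
 -3.05072335e-03  8.99988035e+01]
```

Request:
{"name": "send_rows", "arguments": {
  "targets": "3 33 0 -10 0;6 66 0 -20 0;6 66 0 -20 0;6 66 0 -20 0"
}}

```text
time: 0.65
ee_pos: [0.6155, 0.006, 0.231]
tcp_rot: [-179.9, -0.0, 109.9]
wrist_force: [-0.4, 1.2, -0.5]
opening: 0.085
grasp_force: 0.0
```

```bash
python3 -c "
from h import *
o=bot.get_obs();print(o['time'],o['q'],o['ee_pos'],o['tcp_rot'])"
```

```text
0.65 [ 5.55208051e-01  1.43864086e+01  2.07445720e+01  9.64202119e+01
 -2.04492941e-03  7.06756041e+01] [0.61549544 0.00595429 0.23095837] [-1.79940771e+02 -1.86031105e-02  1.09879595e+02]
```

Request:
{"name": "send_rows", "arguments": {
  "targets": "0 0 0 -10 0;0 0 10 -20 0;0 0 20 -30 0;0 0 30 -40 0;0 0 40 -50 0;0 0 50 -60 0;0 0 60 -70 0;0 0 70 -78 0;0 0 70 -78 0;0 0 70 -78 0"
}}

```text
time: 1.9
ee_pos: [0.6157, 0.006, 0.1622]
tcp_rot: [-180.0, 0.0, -172.2]
wrist_force: [-0.9, 0.5, 0.9]
opening: 0.0856
grasp_force: 0.0
```

```bash
python3 -c "
from h import *
shot('wrist','w1.png',s=1.5625)
o=bot.get_obs();print(o['time'],o['q'],o['ee_pos'],o['tcp_rot'])
for p in [(.616,.006,.086),(.616,.006,.062)]: print(proj('wrist',p,1.5625))"
```

```text
1.95 [ 5.56382105e-01  1.31967056e+01  1.16962181e+01  8.84377615e+01
  4.33101959e-04 -7.26901801e+00] [0.6159077  0.00598324 0.16220887] [-1.79992616e+02  6.13094516e-02 -1.72174596e+02]
[400.3 309.8]
[400.2 297.5]
```

View pics/w1.png

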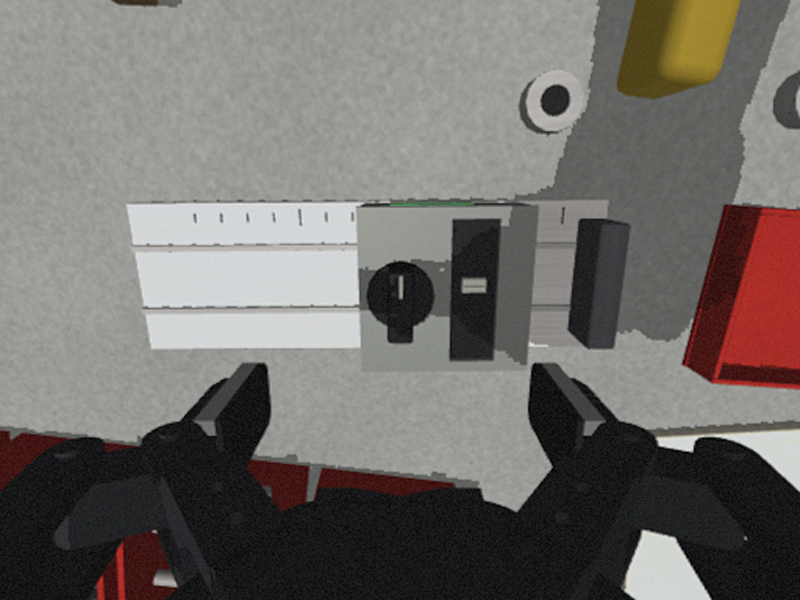

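View: knob bar centre at (400,308), which matches the projection, so I'm aligned. Descend and grip.

Request:
{"name": "send_rows", "arguments": {
  "targets": "0 0 40 0 0;0 0 80 0 0;0 0 95 0 0;0 0 95 0 255;0 0 95 0 255;0 0 95 0 255;0 0 95 0 255;0 0 95 0 255;0 0 95 0 255",
  "newtons": 40
}}

```text
time: 3.08
ee_pos: [0.6165, 0.006, 0.0675]
tcp_rot: [-180.0, 0.1, -172.0]
wrist_force: [-1.3, 0.9, 6.1]
opening: 0.0131
grasp_force: 42.3
```

Request:
{"name": "send_rows", "arguments": {
  "targets": "0 0 0 10 255;0 0 0 20 255;0 0 0 30 255;0 0 0 40 255;0 0 0 50 255;0 0 0 60 255;0 0 0 70 255;0 0 0 75 255;0 0 0 75 255;0 0 0 75 255"
}}

```text
time: 4.32
ee_pos: [0.6163, 0.0057, 0.0674]
tcp_rot: [180.0, 0.1, 113.0]
wrist_force: [-1.6, -2.0, 6.9]
opening: 0.0131
grasp_force: 42.5
```

Request:
{"name": "send_rows", "arguments": {
  "targets": "-12 -3.4 0 0 255;-25 -6.8 0 0 255;-38 -10.2 0 0 255;-50 -13.6 0 0 255;-63 -17 0 0 255;-75 -20.4 0 0 255;-88 -23.8 0 0 255;-100 -27.2 0 0 255;-113 -30.6 0 0 255;-125 -34 0 0 255;-125 -34 0 0 255;-125 -34 0 0 255"
}}

```text
time: 5.82
ee_pos: [0.6348, -0.123, 0.0675]
tcp_rot: [179.9, 0.1, 113.0]
wrist_force: [4.4, -1.4, 5.0]
opening: 0.0131
grasp_force: 42.3
```

Request:
{"name": "send_rows", "arguments": {
  "targets": "0 0 0 0 0;0 0 0 0 0;0 0 0 0 0;0 0 -40 0 0;0 0 -90 0 0;40 -8 -110 5 90;80 -16 -110 10 90;125 -26 -110 15 90;170 -35 -110 15 90;210 -44 -110 15 90;247 -51 -110 15 90;247 -51 -110 15 90;247 -51 -110 15 90"
}}

```text
time: 7.45
ee_pos: [0.4903, 0.0849, 0.1763]
tcp_rot: [180.0, 0.0, 98.0]
wrist_force: [-0.4, -0.4, -0.1]
opening: 0.0551
grasp_force: 0.0
```

```bash
python3 -c "
from h import *
shot('wrist','w2.png',s=1.5625)
o=bot.get_obs();print(o['time'],o['q'],o['ee_pos'],o['tcp_rot'],o['opening'])
print(proj('wrist',(.491,.084,.018),1.5625))"
```

```text
7.5 [ 9.79708892e+00 -2.96645447e+00 -4.08494189e+00  8.88835060e+01
 -1.33002204e-02  9.18189523e+01] [0.49040398 0.08461468 0.1762032 ] [-1.79998430e+02  1.33567918e-02  9.79781370e+01] 0.05567922476059592
[401.  273.9]
```

View pics/w2.png

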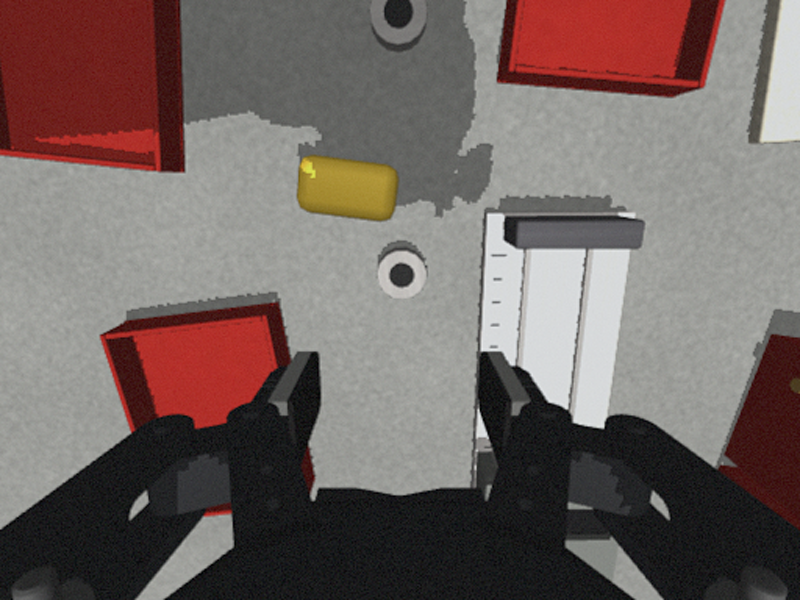

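Collar at (402,274), matching the prediction. Only two collars are present (the other is at (398,12)).

Request:
{"name": "send_rows", "arguments": {
  "targets": "0 0 50 0 90;0 0 100 0 90;0 0 140 0 90;0 0 165 0 90;0 0 172 0 90;0 0 172 0 255;0 0 172 0 255;0 0 172 0 255;0 0 172 0 255;0 0 172 0 255;0 0 132 0 255;0 0 92 0 255;0 0 92 0 255",
  "newtons": 40
}}

```text
time: 9.12
ee_pos: [0.4917, 0.0854, 0.0873]
tcp_rot: [179.7, -0.0, 98.0]
wrist_force: [0.5, 0.4, -1.2]
opening: 0.0343
grasp_force: 40.2
```

Run:
```python
from h import *
m=camera_model('wrist'); T=np.eye(4); T[:3,:3]=R.from_euler('xyz',[-180,.013,97.98],degrees=True).as_matrix(); T[:3,3]=[.4904,.0846,.1762]
KP=(m['K'],T@m['T_tool_cam'])
for a,u,v,z in [('sl',509,246,.048),('sr',642,248,.048),('railL up',524,250,.015),('railLlo',516,350,.015),('railR up',587,250,.015),('railRlo',572,435,.015),('bed tl',486,212,.012),('bed tr',632,213,.012)]: print(a,ray('wrist',u,v,z,1.5625,KP))
print(bot.get_obs()['ee_pos'],bot.get_obs()['time'])
im=cv2.imread('pics/raw_w2.png')[125:300,290:420]; cv2.imwrite('pics/w2c.png',cv2.resize(im,None,fx=3.4,fy=3.4,interpolation=2))
```

```text
sl [0.5548 0.1178 0.048 ]
sr [0.6381 0.1282 0.048 ]
railL up [0.5749 0.1125 0.015 ]
railLlo [0.5853 0.0372 0.015 ]
railR up [0.6191 0.1187 0.015 ]
railRlo [ 0.6449 -0.0282  0.015 ]
bed tl [0.5439 0.1347 0.012 ]
bed tr [0.645  0.1482 0.012 ]
[0.49168197 0.08544718 0.08731323] 9.125
```

View pics/w2c.png

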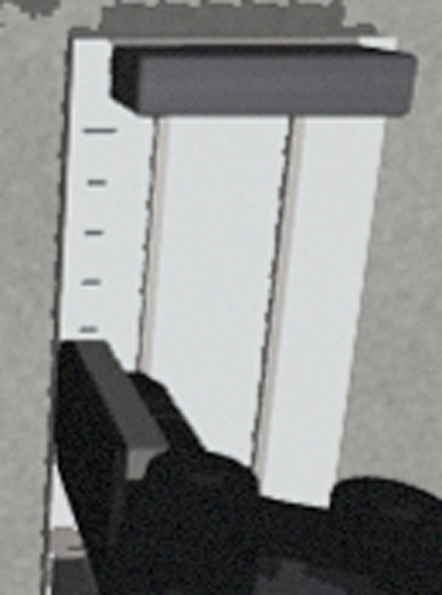

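Request:
{"name": "send_rows", "arguments": {
  "targets": "0 30 0 0 255;1 60 0 0 255;1 90 0 0 255;1 110 0 0 255;1 110 20 0 255;1 110 45 0 255;1 110 45 0 255;1 110 45 0 255"
}}

```text
time: 10.12
ee_pos: [0.5989, 0.1014, 0.0396]
tcp_rot: [-180.0, -0.0, 98.0]
wrist_force: [1.3, -0.1, -1.0]
opening: 0.0344
grasp_force: 40.3
```

```bash
python3 -c "
from h import *
shot('wrist','w3.png',(130,60,390,290),s=2.6)
o=bot.get_obs();print(o['time'],o['ee_pos'],o['tcp_rot'],o['opening'])"
```

```text
10.175 [0.59921185 0.10148598 0.04015176] [ 1.79945260e+02 -3.10976330e-03  9.80032534e+01] 0.034011005022700866
```

View pics/w3.png

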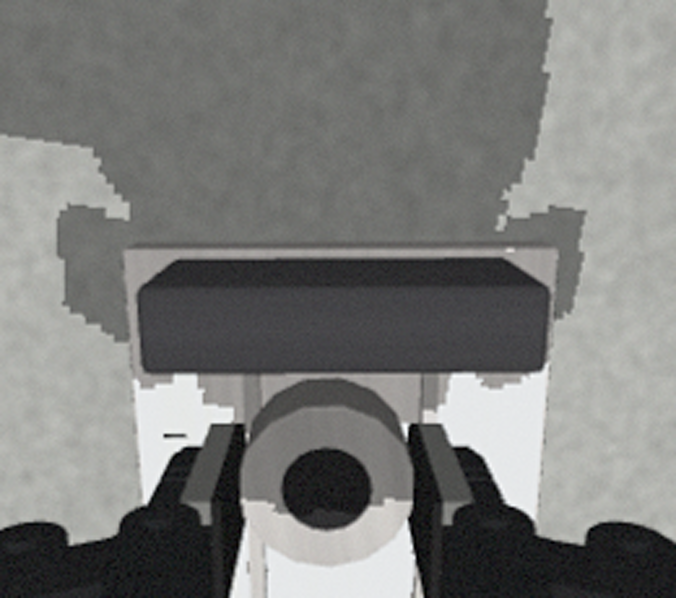

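Run:
```python
from h import *
f=lambda u,v:(130+u/2.6,60+v/2.6)
ex=np.array([np.cos(np.radians(8)),np.sin(np.radians(8))]);ey=np.array([-ex[1],ex[0]])
p0=bot.get_obs()['ee_pos'][:2]
for a,u,v,z in [('sl',143,371,.048),('sr',547,371,.048),('railL',252,380,.014),('railR',430,380,.014),('bed tl',125,248,.012),('bed tr',557,248,.012),('collar top l',242,480,.053),('collar top r',412,480,.053),('coltop',327,405,.053),('colbot',327,563,.053)]:
    p=ray('wrist',*f(u,v),z)[:2]-p0; print(a,(p@ex*1000).round(1),(p@ey*1000).round(1))
```

```text
sl -37.1 21.9
sr 42.6 21.8
railL -19.2 8.4
railR 24.9 8.3
bed tl -48.8 40.9
bed tr 54.2 40.9
collar top l -17.7 0.8
collar top r 16.2 0.8
coltop -0.8 16.6
colbot -0.7 -18.0
```

Request:
{"name": "send_rows", "arguments": {
  "targets": "2 3.5 0 0 255;2 3.5 8 0 255;2 3.5 16 0 255;2 3.5 22 0 255;2 3.5 22 0 255;2 3.5 22 0 255"
}}

```text
time: 10.92
ee_pos: [0.6019, 0.1038, 0.0172]
tcp_rot: [-180.0, -0.0, 98.0]
wrist_force: [-1.2, -0.3, 0.7]
opening: 0.0342
grasp_force: 40.5
```

Request:
{"name": "send_rows", "arguments": {
  "targets": "0 0 1 0 255;0 0 1 0 90;0 0 1 0 90;0 0 1 0 90;0 0 -40 0 90;0 0 -90 0 90;0 0 -130 0 90;40 -28 -150 0 90;80 -56 -150 0 90;120 -84 -150 0 90;162 -114 -150 0 90;162 -114 -150 0 90;162 -114 -150 0 90"
}}

```text
time: 12.55
ee_pos: [0.4668, 0.2485, 0.1674]
tcp_rot: [180.0, 0.0, 98.0]
wrist_force: [0.7, -0.0, 0.6]
opening: 0.0553
grasp_force: 0.0
```

```bash
python3 -c "
from h import *
shot('wrist','w4.png',s=1.5625)
o=bot.get_obs();print(o['time'],o['ee_pos'],o['tcp_rot'],o['opening'])
print(proj('wrist',(.466,.249,.018),1.5625))"
```

```text
12.6 [0.46708527 0.24806221 0.16725627] [1.79988653e+02 7.87507610e-03 9.79822563e+01] 0.05522098774219977
[398.9 274.2]
```

View pics/w4.png

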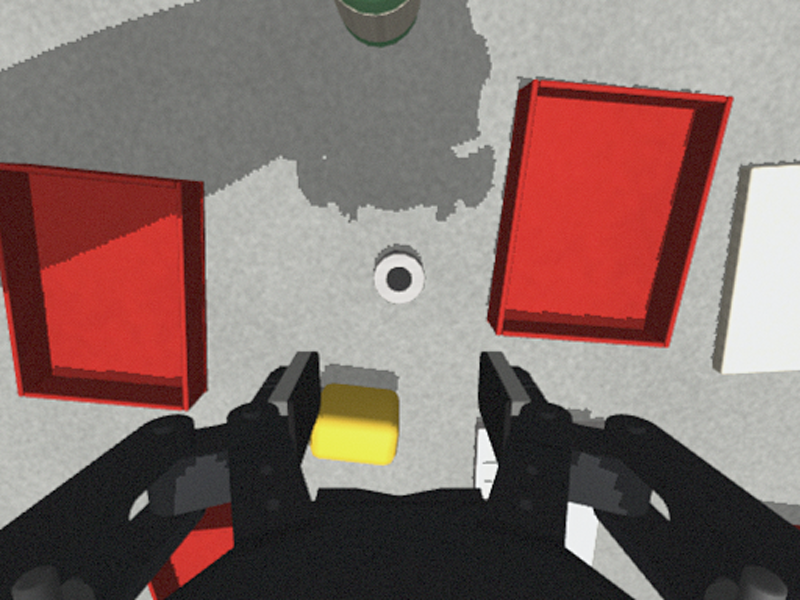

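```bash
python3 -c "
from h import *
for u,v in [(528,82),(732,99),(668,345),(490,330)]: print(ray('wrist',u,v,.033,1.5625))
print(ray('wrist',399,277,.018,1.5625))"
```

```text
[0.5243 0.3767 0.033 ]
[0.6456 0.3844 0.033 ]
[0.6551 0.2287 0.033 ]
[0.5322 0.2225 0.033 ]
[0.4663 0.2471 0.018 ]
```

Request:
{"name": "send_rows", "arguments": {
  "targets": "-1 0 50 0 90;-1 0 100 0 90;-1 0 140 0 90;-1 0 163 0 90;-1 0 163 0 90;-1 0 163 0 255;-1 0 163 0 255;-1 0 163 0 255;-1 0 163 0 255;-1 0 163 0 255;-1 0 123 0 255;-1 0 83 0 255;-1 0 83 0 255",
  "newtons": 40
}}

```text
time: 14.22
ee_pos: [0.4684, 0.2484, 0.0878]
tcp_rot: [179.7, -0.1, 98.0]
wrist_force: [0.4, 0.6, -1.6]
opening: 0.0339
grasp_force: 40.3
```

Request:
{"name": "send_rows", "arguments": {
  "targets": "-15 8 -20 0 255;-50 28 -20 0 255;-90 50 -20 0 255;-130 73 -20 0 255;-170 95 -10 0 255;-200 112 0 0 255;-200 112 30 0 255;-200 112 40 0 255;-200 112 40 0 255;-200 112 40 0 255"
}}

```text
time: 15.48
ee_pos: [0.6058, 0.0655, 0.0453]
tcp_rot: [179.9, 0.0, 98.0]
wrist_force: [-0.4, -0.2, -0.6]
opening: 0.0338
grasp_force: 40.3
```

```bash
python3 -c "
from h import *
shot('wrist','w5.png',(130,60,390,290),s=2.6)
o=bot.get_obs();print(o['time'],o['ee_pos'],o['tcp_rot'],o['opening'])"
```

```text
15.525 [0.60596945 0.06546268 0.04554705] [1.79900184e+02 9.64353716e-04 9.80395856e+01] 0.03408987716564946
```

View pics/w5.png

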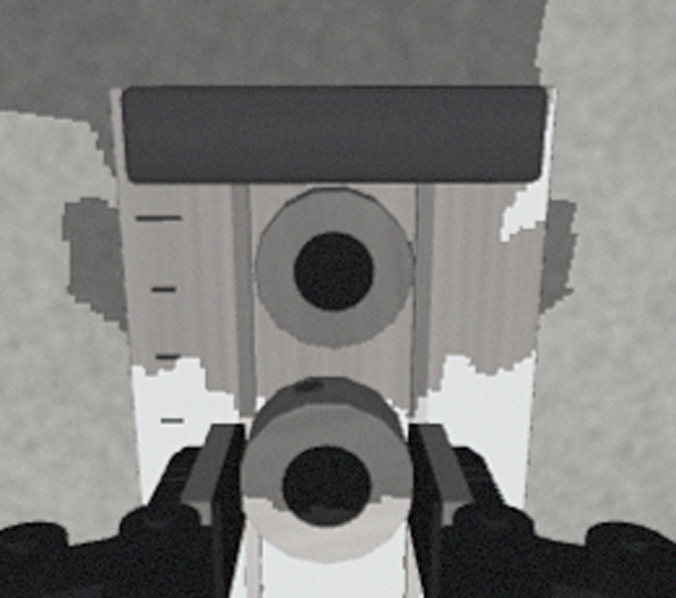

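Request:
{"name": "send_rows", "arguments": {
  "targets": "0 1.5 10 0 255;0 1.5 20 0 255;0 1.5 28 0 255;0 1.5 28.5 0 255;0 1.5 28.5 0 255;0 1.5 28.5 0 90;0 1.5 28.5 0 90;0 1.5 28.5 0 90;0 1.5 -20 0 90;0 1.5 -70 0 90;0 1.5 -110 0 90;0 1.5 -110 0 90"
}}

```text
time: 17.02
ee_pos: [0.6086, 0.0653, 0.158]
tcp_rot: [179.7, 0.0, 98.0]
wrist_force: [0.3, 0.2, -0.4]
opening: 0.055
grasp_force: 0.0
```

Request:
{"name": "send_rows", "arguments": {
  "targets": "-40 0 0 -5 60;-80 0 0 -10 60;-120 0 0 -15 60;-160 0 0 -15 60;-190 0 0 -15 60;-190 0 40 -15 60;-190 0 80 -15 60;-190 0 91 -15 60;-190 0 91 -15 60;-190 0 91 -15 255;-190 0 91 -15 255;-190 0 91 -15 255;-190 0 91 -15 255;-190 0 91 -15 255",
  "newtons": 40
}}

```text
time: 18.77
ee_pos: [0.6346, -0.1229, 0.0646]
tcp_rot: [179.8, 0.1, 113.0]
wrist_force: [5.3, 1.0, 5.3]
opening: 0.0131
grasp_force: 43.7
```

```bash
python3 -c "
from h import *
shot('wrist','w6.png',s=1.5625)
o=bot.get_obs();print(o['time'],o['ee_pos'],o['tcp_rot'],o['opening'],o['wrist_force'])"
```

```text
18.825 [ 0.63459725 -0.12286912  0.06458445] [1.79843079e+02 7.47913180e-02 1.13027421e+02] 0.013030622850673048 [4.3236858  1.33021676 6.19585866]
```

View pics/w6.png

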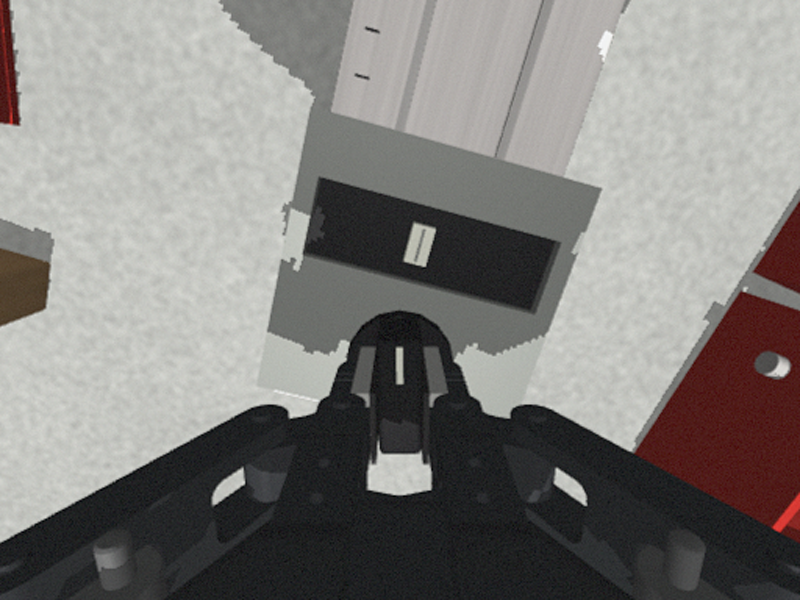

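Request:
{"name": "send_rows", "arguments": {
  "targets": "12 3.3 0 0 255;24 6.5 0 0 255;36 9.8 0 0 255;48 13 0 0 255;60 16.3 0 0 255;72 19.6 0 0 255;85 23 0 0 255;85 23 0 0 255;85 23 0 0 255"
}}

```text
time: 19.95
ee_pos: [0.6219, -0.0353, 0.0645]
tcp_rot: [179.9, 0.0, 113.0]
wrist_force: [1.8, 2.8, 7.4]
opening: 0.0132
grasp_force: 43.9
```

```bash
cat > chk.py <<'E'
from h import *
import sys
def look(n,pts,name):
    im=camera(n); cv2.imwrite('pics/raw_'+name,im); g=cv2.cvtColor(im,6)
    for p in pts:
        u,v=proj(n,p).round().astype(int); print(n,p,(u,v)); print(g[v-9:v+10:2,u-12:u+13:2])
E
python3 -c "
from chk import *
look('side',[(.602,.104,.03),(.6075,.0655,.03)],'side7.png')
o=bot.get_obs();print(o['time'],o['ee_pos'],o['wrist_force'])"
```

```text
side (0.602, 0.104, 0.03) (np.int64(208), np.int64(225))
[[163 164 167 129 124  68  26  44 117 126 137 160 157]
 [164 159 161 123 119 126 108 121 121  99 128 159 159]
 [163 162 165 138 103  96 113 101  88 111 134 157 157]
 [162 162 161 128 132 125 112 124 114 146 138 156 155]
 [162 162 155 126 120  51  28  73 130 156 134 157 157]
 [142 147 140 117 100  40  35  66 110 116 116 127 136]
 [ 71  70  70  72  68  70  73  73  69  70  73  69  86]
 [ 68  69  69  71  70  66  70  70  76  72  72  73  80]
 [ 64  57  60  56  55  53  55  51  54  48  52  53  57]
 [ 56  49  53  54  54  57  52  52  53  54  51  52  50]]
side (0.6075, 0.0655, 0.03) (np.int64(208), np.int64(215))
[[ 81  83  84  79  77  86  89  88  86  94  98  96  91]
 [ 91  96  93  92  93  97  94  95  94  92  95  93  91]
 [ 86  95  93  95  93  92  94  91  90  91  94  92  92]
 [ 79  93  93  92  96 116 124 124 111  93  92  96  94]
 [142 147 146 124 116  99  41  52 120 144 135 162 159]
 [163 164 167 129 124  68  26  44 117 126 137 160 157]
 [164 159 161 123 119 126 108 121 121  99 128 159 159]
 [163 162 165 138 103  96 113 101  88 111 134 157 157]
 [162 162 161 128 132 125 112 124 114 146 138 156 155]
 [162 162 155 126 120  51  28  73 130 156 134 157 157]]
20.0 [ 0.62196378 -0.03535261  0.06454259] [2.08676999 2.13548823 6.75630961]
```

Both bores are in line in the channel. Close in gently.

Request:
{"name": "send_rows", "arguments": {
  "targets": "3 0.8 0 0 255;6 1.6 0 0 255;8 2.2 0 0 255;8 2.2 0 0 255;8 2.2 0 0 255"
}}

```text
time: 20.62
ee_pos: [0.6209, -0.0279, 0.0645]
tcp_rot: [179.9, 0.1, 113.0]
wrist_force: [1.1, -0.4, 7.1]
opening: 0.0132
grasp_force: 43.9
```

Request:
{"name": "send_rows", "arguments": {
  "targets": "1 0.3 0 0 255;2 0.5 0 0 255;2 0.5 0 0 255;2 0.5 0 0 255"
}}

```text
time: 21.12
ee_pos: [0.6207, -0.0261, 0.0646]
tcp_rot: [179.9, 0.1, 113.0]
wrist_force: [2.2, -2.1, 8.1]
opening: 0.0133
grasp_force: 43.9
```

Request:
{"name": "send_rows", "arguments": {
  "targets": "1 0.3 0 0 255;1 0.3 0 0 255;1 0.3 0 0 255"
}}

```text
time: 21.5
ee_pos: [0.6206, -0.0254, 0.0646]
tcp_rot: [179.9, 0.1, 113.0]
wrist_force: [1.5, -3.8, 7.8]
opening: 0.0125
grasp_force: 43.9
```

Request:
{"name": "send_rows", "arguments": {
  "targets": "1 0.3 0 0 255;1 0.3 0 0 255;1 0.3 0 0 255"
}}

```text
time: 21.88
ee_pos: [0.6205, -0.0252, 0.0646]
tcp_rot: [179.9, 0.2, 112.9]
wrist_force: [1.7, -8.1, 6.8]
opening: 0.0131
grasp_force: 43.9
```

Contact (8 N, stalled). Turn the knob tight.

Request:
{"name": "send_rows", "arguments": {
  "targets": "0 0 0 -10 255;0 0 0 -20 255;0 0 0 -30 255;0 0 0 -40 255;0 0 0 -50 255;0 0 0 -60 255;0 0 0 -70 255;0 0 0 -77 255;0 0 0 -77 255;0 0 0 -77 255"
}}

```text
time: 23.12
ee_pos: [0.6205, -0.0252, 0.0646]
tcp_rot: [-179.8, 0.1, -170.1]
wrist_force: [1.1, -7.3, 7.4]
opening: 0.0133
grasp_force: 44.7
```

Request:
{"name": "send_rows", "arguments": {
  "targets": "0 0 0 -77 60;0 0 0 -77 60;0 0 0 -77 60;0 0 -30 -77 60;0 0 -60 -77 60;0 0 -60 -67 255;4 8 -60 -57 255;8 16 -60 -47 255;12 24 -60 -37 255;16 32 -60 -27 255;20 40 -60 -17 255;23 43 -60 -7 255;23 43 -60 3 255;23 43 -60 10 255;23 43 -60 15 255;23 43 -60 15 255"
}}

```text
time: 25.12
ee_pos: [0.5892, 0.0148, 0.123]
tcp_rot: [-180.0, -0.1, 175.0]
wrist_force: [-0.3, -0.7, 0.6]
opening: 0.0002
grasp_force: 0.0
```

Request:
{"name": "send_rows", "arguments": {
  "targets": "0 0 0 10 255;0 0 0 20 255;0 0 0 30 255;0 0 0 40 255;0 0 0 50 255;0 0 0 60 255;0 0 0 70 255;0 0 0 77 255;0 0 0 77 255;0 0 0 77 255"
}}

```text
time: 26.38
ee_pos: [0.5895, 0.0149, 0.1232]
tcp_rot: [-180.0, 0.0, 98.2]
wrist_force: [0.7, -0.1, -0.6]
opening: -0.0003
grasp_force: 0.0
```

```bash
python3 -c "
from h import *
im=camera('wrist'); cv2.imwrite('pics/raw_w8.png',im)
cv2.imwrite('pics/w8.png',cv2.resize(im[40:384,130:430],None,fx=1.74,fy=1.74,interpolation=2))
o=bot.get_obs();print(o['time'],o['q'][5],o['ee_pos'],o['tcp_rot'],o['opening'])"
```

```text
26.425 83.28549394397399 [0.58954159 0.01487972 0.12322805] [-1.79986989e+02  1.06552903e-03  9.81615614e+01] 2.6838143963604092e-05
```

View pics/w8.png

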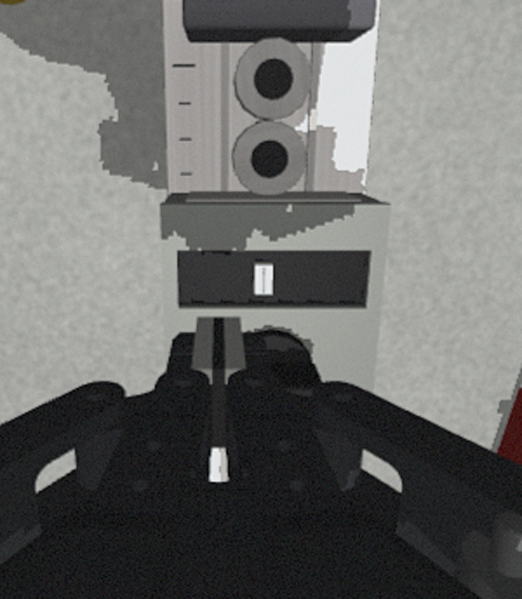

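The row is tight: the collars touch the stop, each other and the jaw. Nub is at (263,279); slot corners are (178,252) and (366,305).

Run:
```python
from h import *
ex=np.array([np.cos(np.radians(8)),np.sin(np.radians(8))]);ey=np.array([-ex[1],ex[0]])
p0=bot.get_obs()['ee_pos'][:2]
for a,u,v,z in [('nub',263.5,279,.054),('nubL',254,279,.054),('tl',178,251,.054),('tr',371,251,.054),('bl',178,306,.054),('br',366,306,.054),('fingertip',219,318,.1232),('knob',285,350,.062)]:
    p=ray('wrist',130+u/1.74,40+v/1.74,z)[:2]-p0; print(a,(p@ex*1000).round(1),(p@ey*1000).round(1))
```

```text
nub 20.0 -1.4
nubL 15.6 -1.5
tl -19.2 11.8
tr 68.5 12.0
bl -19.7 -14.8
br 68.4 -14.5
fingertip -0.7 7.6
knob 30.1 -33.3
```

Request:
{"name": "send_rows", "arguments": {
  "targets": "-1.5 -1 30 0 255;-1.5 -1 55 0 255;-1.5 -1 66 0 255;-1.5 -1 68 0 255;-1.5 -1 70 0 255;-1.5 -1 70 0 255;-1.5 -1 70 0 255"
}}

```text
time: 27.3
ee_pos: [0.5892, 0.0133, 0.0539]
tcp_rot: [180.0, 0.0, 98.0]
wrist_force: [0.3, -0.3, -0.1]
opening: 0.0005
grasp_force: 0.0
```

Request:
{"name": "send_rows", "arguments": {
  "targets": "0 0 1.5 0 255;0 0 3 0 255;0 0 3 0 255;0 0 3 0 255"
}}

```text
time: 27.8
ee_pos: [0.5888, 0.0133, 0.0503]
tcp_rot: [-180.0, -0.0, 98.0]
wrist_force: [0.2, -1.1, -1.0]
opening: 0.0002
grasp_force: 0.0
```

Request:
{"name": "send_rows", "arguments": {
  "targets": "0 4 0 0 255;0 8 0 0 255;0 11 0 0 255;0 13 0 0 255;0 15 0 0 255;0 17 0 0 255;0 17 0 0 255"
}}

```text
time: 28.68
ee_pos: [0.6058, 0.0157, 0.0502]
tcp_rot: [180.0, -0.0, 98.0]
wrist_force: [0.4, 0.8, -0.4]
opening: -0.0001
grasp_force: 0.1
```

Request:
{"name": "send_rows", "arguments": {
  "targets": "0 1.5 0 0 255;0 3 0 0 255;0 3 0 0 255"
}}

```text
time: 29.05
ee_pos: [0.6088, 0.0161, 0.0503]
tcp_rot: [180.0, -0.0, 98.0]
wrist_force: [-0.4, 0.7, -0.3]
opening: -0.0
grasp_force: 0.3
```

Request:
{"name": "send_rows", "arguments": {
  "targets": "0 1 0 0 255;0 2 0 0 255;0 2 0 0 255"
}}

```text
time: 29.42
ee_pos: [0.6093, 0.0162, 0.0501]
tcp_rot: [-179.8, -0.0, 98.0]
wrist_force: [-8.3, -0.5, 2.7]
opening: 0.0
grasp_force: 4.3
```

Request:
{"name": "send_rows", "arguments": {
  "targets": "0 1 0 0 255;0 2 0 0 255;0 2 0 0 255"
}}

```text
time: 29.8
ee_pos: [0.6097, 0.0163, 0.05]
tcp_rot: [-179.6, -0.0, 98.0]
wrist_force: [-16.3, -1.7, 8.7]
opening: 0.0001
grasp_force: 8.6
```

Nub is at its stop. Hold briefly, then go over to the other side.

Request:
{"name": "send_rows", "arguments": {
  "targets": "0 0 0 0 255;0 -6 0 0 255;0 -6 -10 0 255;0 -6 -20 0 255;0 10 -20 0 255;0 29 -20 0 255;0 29 -20 0 255;0 29 -20 0 255"
}}

```text
time: 30.8
ee_pos: [0.6411, 0.0207, 0.0706]
tcp_rot: [-180.0, 0.0, 98.0]
wrist_force: [-0.8, 0.0, 0.2]
opening: -0.0001
grasp_force: 0.0
```

```bash
python3 -c "
from h import *
im=camera('wrist'); cv2.imwrite('pics/raw_w9.png',im)
cv2.imwrite('pics/w9.png',cv2.resize(im[40:384,130:430],None,fx=1.74,fy=1.74,interpolation=2))
o=bot.get_obs();print(o['time'],o['q'][5],o['ee_pos'],o['tcp_rot'],o['opening'])
p=o['ee_pos'][:2]; ex=np.array([.9903,.1392])
g=cv2.cvtColor(im,6)
for d in(-32.5,-36.5,-28.5): print(proj('wrist',[*(p+ex*d/1000+np.array([-.1392,.9903])*0.001),.054]))
u,v=proj('wrist',[*(p+ex*-.0265),.054]).astype(int); print(u,v); print(g[v-12:v+13:3,u-60:u+60:4])"
```

```text
30.85 83.8456936778468 [0.64095687 0.02062986 0.0705387 ] [-1.79995704e+02 -2.59867291e-03  9.79968504e+01] 0.00010167385592401819
[204.3 222.5]
[197.9 222.5]
[210.8 222.5]
214 224
[[ 48  50  45  49  52  48  46  49  52  51  49  54  56  48  39  94  99  94
   89  42  28  32  37  34  34  20  30  30  19  24]
 [ 47  45  46  51  48  47  48  51  51  50  53  49  53  56  54 173 164 236
  191  54  25  27  28  23  36  28  24  23  24  33]
 [ 41  42  50  48  50  46  51  49  47  52  52  51  50  47  54 205 151 235
  189  51  37  31  31  28  25  31  28  29  27  31]
 [ 53  46  49  51  48  50  47  51  48  52  52  49  52  55  51 243 232 238
  228  51  56  24  34  34  33  25  29  38  61  58]
 [ 49  46  43  44  50  50  53  48  54  50  52  49  52  52  49 244 231 236
  226  57  52  57  60  78  81  28  52  81  81  56]
 [ 51  48  47  44  46  47  51  43  50  50  48  49  47  50  51 222 234 235
  226  58  55  57  66  82  83  27  45  81  81  53]
 [ 40  46  39  47  49  52  42  44  45  52  54  53  49  56  49 225 234 235
  226  56  49  48  65  84  82  26  43  80  80  51]
 [ 42  46  40  43  53  47  45  55  51  52  49  50  47  50  52 203 240 241
  231  45  33  24  77  84  82  30  47  86  83  24]
 [ 42  46  43  45  45  47  49  51  50  48  47  49  46  49  51  48  49  50
   51  29  29  26  86  84  83  24  29  82  82  16]]
```

Request:
{"name": "send_rows", "arguments": {
  "targets": "0 0 10 0 255;0 0 16 0 255;0 0 20 0 255;0 0 20 0 255;0 0 20 0 255"
}}

```text
time: 31.48
ee_pos: [0.6414, 0.0207, 0.0505]
tcp_rot: [180.0, 0.0, 98.0]
wrist_force: [0.5, 0.4, 1.2]
opening: -0.0001
grasp_force: 0.0
```

Request:
{"name": "send_rows", "arguments": {
  "targets": "0 -4 0 0 255;0 -8 0 0 255;0 -11 0 0 255;0 -14 0 0 255;0 -17 0 0 255;0 -19 0 0 255;0 -19 0 0 255"
}}

```text
time: 32.35
ee_pos: [0.6223, 0.018, 0.0504]
tcp_rot: [-180.0, -0.0, 98.0]
wrist_force: [0.9, 0.1, 0.7]
opening: 0.0002
grasp_force: 0.1
```

Request:
{"name": "send_rows", "arguments": {
  "targets": "0 -1.5 0 0 255;0 -3 0 0 255;0 -3 0 0 255"
}}

```text
time: 32.72
ee_pos: [0.6199, 0.0177, 0.0504]
tcp_rot: [179.9, 0.0, 98.0]
wrist_force: [5.0, 0.6, -1.0]
opening: 0.0001
grasp_force: 2.0
```

Request:
{"name": "send_rows", "arguments": {
  "targets": "0 -1 0 0 255;0 -2 0 0 255;0 -2 0 0 255"
}}

```text
time: 33.1
ee_pos: [0.6196, 0.0176, 0.0505]
tcp_rot: [179.8, 0.0, 98.0]
wrist_force: [13.1, 1.4, -5.8]
opening: -0.0001
grasp_force: 6.4
```

Request:
{"name": "send_rows", "arguments": {
  "targets": "0 -1 0 0 255;0 -2 0 0 255;0 -2 0 0 255"
}}

```text
time: 33.48
ee_pos: [0.6192, 0.0176, 0.0506]
tcp_rot: [179.6, 0.0, 98.0]
wrist_force: [22.2, 3.2, -9.4]
opening: -0.0002
grasp_force: 10.6
```

Request:
{"name": "send_rows", "arguments": {
  "targets": "0 6 0 0 255;0 8 -20 0 255;0 8 -60 0 255;0 4 -80 -10 60;-10 0 -80 -20 60;-20 -1 -80 -30 60;-30 -1 -80 -40 60;-42 -1 -80 -50 60;-42 -1 -80 -60 60;-42 -1 -80 -70 60;-42 -1 -80 -80 60;-42 -1 -80 -90 60;-42 -1 -80 -90 60;-42 -1 -80 -90 60"
}}

```text
time: 35.22
ee_pos: [0.6202, -0.0247, 0.1301]
tcp_rot: [180.0, -0.0, -172.2]
wrist_force: [0.3, 0.2, 0.6]
opening: 0.0655
grasp_force: 0.0
```

```bash
python3 -c "
from h import *
im=camera('wrist'); cv2.imwrite('pics/raw_w10.png',im)
cv2.imwrite('pics/w10.png',cv2.resize(im,None,fx=1.5625,fy=1.5625,interpolation=2))
o=bot.get_obs();print(o['time'],o['q'][5],o['ee_pos'],o['tcp_rot'],o['opening'])
for p in [(.6205,-.0252,.086),(.6094,.0177,.054)]: print(proj('wrist',p,1.5625))"
```

```text
35.275 -10.094872398408976 [ 0.62024833 -0.02465557  0.13018817] [ 1.79995276e+02 -2.80192904e-02 -1.72181380e+02] 0.06525239780115755
[399.2 330.8]
[482.7 300.7]
```

View pics/w10.png

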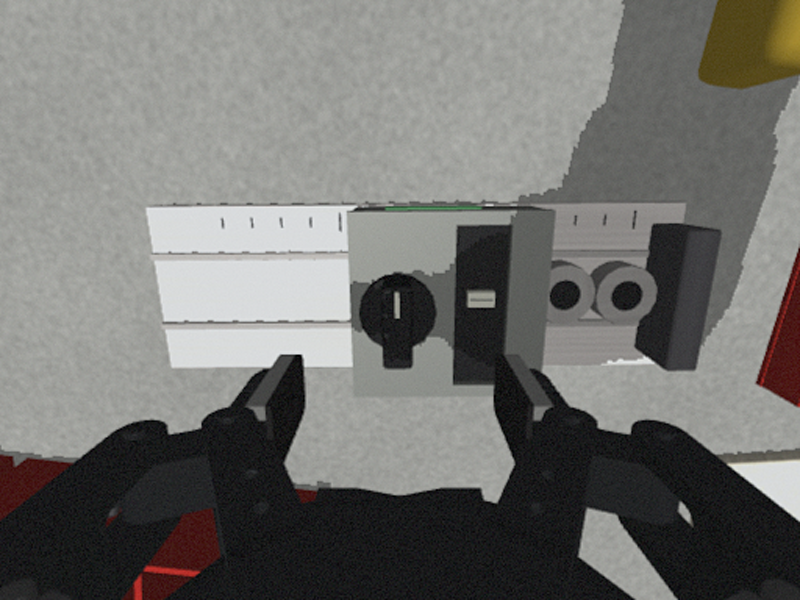

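Nub is back off at (482,299), the knob is tight at (398,330), and the row is intact. Grip the knob and free it.

Request:
{"name": "send_rows", "arguments": {
  "targets": "0 0 30 0 60;0 0 55 0 60;0 0 64 0 60;0 0 64 0 255;0 0 64 0 255;0 0 64 0 255;0 0 64 0 255;0 0 64 0 255;0 0 64 10 255;0 0 64 20 255;0 0 64 30 255;0 0 64 40 255;0 0 64 50 255;0 0 64 60 255;0 0 64 70 255;0 0 64 75 255;0 0 64 75 255;0 0 64 75 255",
  "newtons": 40
}}

```text
time: 37.52
ee_pos: [0.6209, -0.0257, 0.0676]
tcp_rot: [180.0, 0.1, 113.0]
wrist_force: [-1.3, -6.3, 7.0]
opening: 0.0133
grasp_force: 43.6
```

Request:
{"name": "send_rows", "arguments": {
  "targets": "-12 -3.3 0 0 255;-25 -6.8 0 0 255;-38 -10.3 0 0 255;-50 -13.6 0 0 255;-63 -17 0 0 255;-75 -20.4 0 0 255;-88 -23.8 0 0 255;-95 -25.7 0 0 255;-95 -25.7 0 0 255;-95 -25.7 0 0 255;-95 -25.7 0 0 60;-95 -25.7 0 0 60;-95 -25.7 0 0 60;-95 -25.7 -40 0 60;-95 -25.7 -80 0 60;-95 -25.7 -100 0 90"
}}

```text
time: 39.52
ee_pos: [0.6344, -0.1222, 0.1688]
tcp_rot: [179.9, 0.1, 113.0]
wrist_force: [-0.5, -0.6, -0.4]
opening: 0.0554
grasp_force: 0.0
```

Request:
{"name": "send_rows", "arguments": {
  "targets": "30 8 0 5 90;70 19 0 10 90;110 30 0 15 90;150 40 0 15 90;187 50 0 15 90;187 50 0 15 90;187 50 0 15 90"
}}

```text
time: 40.4
ee_pos: [0.6069, 0.0693, 0.1662]
tcp_rot: [-180.0, 0.0, 98.0]
wrist_force: [0.3, 0.1, -0.9]
opening: 0.0555
grasp_force: 0.0
```

```bash
cat > bores.py <<'E'
from h import *
ex=np.array([np.cos(np.radians(8)),np.sin(np.radians(8))]);ey=np.array([-ex[1],ex[0]])
def bores(z,name,lo=15,hi=30):
    im=camera('wrist'); cv2.imwrite('pics/raw_'+name,im); g=cv2.cvtColor(im,6)
    K,P=pose('wrist'); p0=bot.get_obs()['ee_pos'][:2]
    for t in (45,60):
      n,_,st,c=cv2.connectedComponentsWithStats((g<t).astype('uint8'))
      for s,(u,v) in zip(st[1:],c[1:]):
        if 60<s[4]<900 and .7<s[2]/s[3]<1.4 and s[4]>.65*s[2]*s[3]:
            w=ray('wrist',u,v,z)[:2]; print(t,(u.round(),v.round()),'wh',s[2:4],'world',w,'gauge d',((w-p0)@ex*1000).round(1),((w-p0)@ey*1000).round(1))
E
python3 -c "
from bores import *
bores(.030,'w11.png'); o=bot.get_obs();print(o['time'],o['ee_pos'],o['tcp_rot'])"
```

```text
60 (np.float64(330.0), np.float64(4.0)) wh [ 9 11] world [0.6492 0.235 ] gauge d 65.0 158.6
60 (np.float64(255.0), np.float64(144.0)) wh [17 17] world [0.6007 0.105 ] gauge d -1.1 36.6
60 (np.float64(255.0), np.float64(179.0)) wh [16 15] world [0.6051 0.0689] gauge d -1.8 0.3
40.45 [0.60691115 0.06887294 0.16619363] [-1.79988444e+02  1.02625089e-02  9.79724159e+01]
```

Request:
{"name": "send_rows", "arguments": {
  "targets": "0 -1 50 0 90;0 -1 100 0 90;0 -1 140 0 90;0 -1 150 0 90;0 -1 150 0 90;0 -1 150 0 255;0 -1 150 0 255;0 -1 150 0 255;0 -1 150 0 255;0 -1 150 0 255;0 -1 110 0 255;0 -1 60 0 255;0 -1 60 0 255",
  "newtons": 40
}}

```text
time: 42.08
ee_pos: [0.6083, 0.0697, 0.1119]
tcp_rot: [179.5, 0.0, 98.0]
wrist_force: [-0.1, 0.2, -0.9]
opening: 0.0339
grasp_force: 40.3
```

Request:
{"name": "send_rows", "arguments": {
  "targets": "30 2 0 0 255;70 5 0 0 255;110 8 0 0 255;150 11 0 0 255;190 14 0 0 255;230 17 0 0 255;261 19 0 0 255;261 19 40 0 255;261 19 80 0 255;261 19 97 0 255;261 19 97 0 255;261 19 97 0 255"
}}

```text
time: 43.58
ee_pos: [0.5887, 0.3305, 0.0099]
tcp_rot: [180.0, -0.0, 98.0]
wrist_force: [-1.1, 0.1, -1.2]
opening: 0.0342
grasp_force: 46.2
```

Request:
{"name": "send_rows", "arguments": {
  "targets": "0 0 1 0 90;0 0 1 0 90;0 0 1 0 90;0 0 -50 0 90;0 0 -100 0 90;0 0 -156 0 90;-50 -4 -156 0 90;-100 -8 -156 0 90;-150 -12 -156 0 90;-200 -16 -156 0 90;-225 -18 -156 0 90;-225 -18 -156 0 90;-225 -18 -156 0 90"
}}

```text
time: 45.2
ee_pos: [0.6019, 0.1057, 0.1654]
tcp_rot: [180.0, -0.0, 98.0]
wrist_force: [0.1, -0.1, 0.1]
opening: 0.0554
grasp_force: 0.0
```

```bash
python3 -c "
from bores import *
bores(.030,'w12.png'); o=bot.get_obs();print(o['time'],o['ee_pos'],o['tcp_rot'])"
```

```text
60 (np.float64(254.0), np.float64(180.0)) wh [15 15] world [0.5996 0.1052] gauge d -2.3 -0.5
45.25 [0.60182312 0.10604797 0.1653067 ] [ 1.79996434e+02 -1.25659070e-02  9.80438839e+01]
```

Request:
{"name": "send_rows", "arguments": {
  "targets": "0 -1 50 0 90;0 -1 100 0 90;0 -1 140 0 90;0 -1 149 0 90;0 -1 149 0 90;0 -1 149 0 255;0 -1 149 0 255;0 -1 149 0 255;0 -1 149 0 255;0 -1 149 0 255;0 -1 110 0 255;0 -1 59 0 255;0 -1 59 0 255",
  "newtons": 40
}}

```text
time: 46.88
ee_pos: [0.6033, 0.1054, 0.112]
tcp_rot: [179.5, -0.0, 98.0]
wrist_force: [-0.3, -0.8, -0.5]
opening: 0.034
grasp_force: 40.1
```

Request:
{"name": "send_rows", "arguments": {
  "targets": "30 2 0 0 255;70 5 0 0 255;110 7 0 0 255;150 9 0 0 255;157 9 0 0 255;157 9 40 0 255;157 9 80 0 255;157 9 97 0 255;157 9 97 0 255;157 9 97 0 255;157 9 98 0 90;157 9 98 0 90;157 9 98 0 90;157 9 50 0 90;157 9 0 0 90;117 9 -50 0 90;77 9 -50 0 90;77 9 -50 0 90"
}}

```text
time: 49.12
ee_pos: [0.5997, 0.1804, 0.1573]
tcp_rot: [179.9, 0.0, 97.8]
wrist_force: [0.2, 0.8, -0.4]
opening: 0.0553
grasp_force: 0.0
```

```bash
python3 -c "
from h import *
w=camera('wrist'); s=camera('side')
a=cv2.resize(w,(400,300),interpolation=2); b=cv2.resize(s,(800,600),interpolation=2)[220:520,100:500]
cv2.imwrite('pics/fin.png',np.hstack([a,b]))
o=bot.get_obs();print(o['time'],o['ee_pos'],o['tcp_rot'],o['opening'],o['wrist_force'])"
```

```text
49.225 [0.59899812 0.18245277 0.15608862] [-1.79983824e+02 -1.40745150e-02  9.79516580e+01] 0.05534494687083324 [ 0.12535569  0.37142063 -0.34108318]
```

View pics/fin.png

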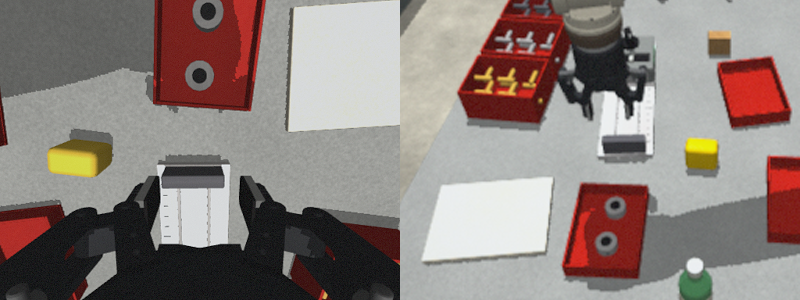

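Both collars lie flat in the left tray (wrist view (208,12) and (200,75)), the channel is empty, and the bystanders haven't moved. Hand in.

```bash
python3 -c "
from h import *
print(ticket.job_done())"
```

```text
the job is handed in; nothing more can be done
None
```

The job is done and handed in: both collars on the counter (only two were there) were measured in a tight clamped row, and the switch went fully on and back off. The knob is now free, the head is well back, and both collars lie flat in the left red tray, at about 49 s of the 210 s limit.

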